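# Box in the jar: pinwheel layer of candy cartons on a shipping slab

### The job

One carton already lies beside the small jar on the wooden slab; lay the three loose cartons flat on the slab to finish the interlocking pinwheel round the jar, each a quarter turn on from the last about the jar, so that one end of every carton butts against the long side of its neighbour, the outer faces are flush and the jar stands in the middle of the open square well. Close the joints to gaps of a few millimetres, and do not shift the jar, the carton already there, or the tin, syrup bottle and candy mould nearby.

Things in the scene. Friction and masses are not known exactly. Their poses are not given: they have to be found in the camera images.
- slab: Shipping slab of pale planks, 256 x 256 mm, top 22 mm above the table, fixed; origin at the centre of its underside, z up, x along the planks.
- carton_set: Plain brown cardboard carton, a closed block 160 x 60 x 60 mm (x long, y wide, z high), white tape along its top; origin at the centre of its underside. First carton of the pinwheel, already in place, loose on the slab; its +y side faces the jar. With 3 mm joints the other three are centred, in its frame, at (113, 50) and (-50, 113) mm, length along its y, and (63, 163), length along its x.
- jar: Small round amber glass jar with a steel cap, 44 mm in diameter, 68 mm high, standing loose on the slab at about (31.5, 81.5) mm in the frame of carton_set, the middle of the pinwheel (well 103 mm square); origin at the centre of its underside.
- carton_1: Plain brown cardboard carton, a closed block 160 x 60 x 60 mm (x long, y wide, z high), white tape along its top; origin at the centre of its underside. Lies flat on the table to one side of the slab, any yaw; the three loose cartons are interchangeable.
- carton_2: Plain brown cardboard carton, a closed block 160 x 60 x 60 mm (x long, y wide, z high), white tape along its top; origin at the centre of its underside. Lies flat on the table to one side of the slab, any yaw; the three loose cartons are interchangeable.
- carton_3: Plain brown cardboard carton, a closed block 160 x 60 x 60 mm (x long, y wide, z high), white tape along its top; origin at the centre of its underside. Lies flat on the table to one side of the slab, any yaw; the three loose cartons are interchangeable.
- tin: Bystander: rectangular steel syrup tin, 100 x 60 mm (x, y), 118 mm high, with a cap and a wire handle up to 137 mm; stands to one side of the slab among the cartons; origin at the centre of its underside.
- syrup_bottle: Bystander: amber glass bottle, 60 mm in diameter, 150 mm high, standing beyond the slab to the left; origin at the centre of its underside.
- mould: Bystander: flat grey candy mould 90 x 90 x 19 mm (x, y, z) with golden candies, lying beyond the slab to the right; origin at the centre of its underside.
There are look-alikes about, which are no part of the job. Leave any turquoise look-alike of the jar alone.

How it is judged:
At the end, for the whole second after the job is handed in: Each open place of the pinwheel holds a loose carton: centre within 8 mm along each axis of the set carton (3 mm joints), length within 0.09 rad, flat on the slab (6 mm, 0.06 rad), at rest. Jar and set carton moved under 12 mm, tin, bottle and mould under 20 mm, all upright (((x of carton_1 in the frame of carton_set between 0.105 and 0.121 m and y of carton_1 in the frame of carton_set between 0.042 and 0.058 m and z of carton_1 in the frame of carton_set between -0.006 and 0.006 m and angle between the x axis of carton_1 and the y axis of carton_set, either way round below 0.09 rad) or (x of carton_2 in the frame of carton_set between 0.105 and 0.121 m and y of carton_2 in the frame of carton_set between 0.042 and 0.058 m and z of carton_2 in the frame of carton_set between -0.006 and 0.006 m and angle between the x axis of carton_2 and the y axis of carton_set, either way round below 0.09 rad) or (x of carton_3 in the frame of carton_set between 0.105 and 0.121 m and y of carton_3 in the frame of carton_set between 0.042 and 0.058 m and z of carton_3 in the frame of carton_set between -0.006 and 0.006 m and angle between the x axis of carton_3 and the y axis of carton_set, either way round below 0.09 rad)) and ((x of carton_1 in the frame of carton_set between 0.055 and 0.071 m and y of carton_1 in the frame of carton_set between 0.155 and 0.171 m and z of carton_1 in the frame of carton_set between -0.006 and 0.006 m and angle between the x axis of carton_1 and the x axis of carton_set, either way round below 0.09 rad) or (x of carton_2 in the frame of carton_set between 0.055 and 0.071 m and y of carton_2 in the frame of carton_set between 0.155 and 0.171 m and z of carton_2 in the frame of carton_set between -0.006 and 0.006 m and angle between the x axis of carton_2 and the x axis of carton_set, either way round below 0.09 rad) or (x of carton_3 in the frame of carton_set between 0.055 and 0.071 m and y of carton_3 in the frame of carton_set between 0.155 and 0.171 m and z of carton_3 in the frame of carton_set between -0.006 and 0.006 m and angle between the x axis of carton_3 and the x axis of carton_set, either way round below 0.09 rad)) and ((x of carton_1 in the frame of carton_set between -0.058 and -0.042 m and y of carton_1 in the frame of carton_set between 0.105 and 0.121 m and z of carton_1 in the frame of carton_set between -0.006 and 0.006 m and angle between the x axis of carton_1 and the y axis of carton_set, either way round below 0.09 rad) or (x of carton_2 in the frame of carton_set between -0.058 and -0.042 m and y of carton_2 in the frame of carton_set between 0.105 and 0.121 m and z of carton_2 in the frame of carton_set between -0.006 and 0.006 m and angle between the x axis of carton_2 and the y axis of carton_set, either way round below 0.09 rad) or (x of carton_3 in the frame of carton_set between -0.058 and -0.042 m and y of carton_3 in the frame of carton_set between 0.105 and 0.121 m and z of carton_3 in the frame of carton_set between -0.006 and 0.006 m and angle between the x axis of carton_3 and the y axis of carton_set, either way round below 0.09 rad)) and angle between each of carton_1, carton_2, carton_3, carton_set, jar, tin, syrup_bottle, mould's own z axis and vertical below 0.06 rad and linear speed of each of carton_1, carton_2, carton_3 below 0.02 m/s and distance of each of carton_set, jar from where it was at the start of the episode below 0.012 m and distance of each of tin, syrup_bottle, mould from where it was at the start of the episode below 0.02 m); the robot touches nothing.
It fails at once if the jar on the slab is shifted more than 12 mm or tipped (distance of jar from where it was at the start of the episode above 0.012 m or angle between jar's own z axis and vertical above 0.2 rad).
It fails at once if the carton already on the slab is shifted more than 12 mm (distance of carton_set from where it was at the start of the episode above 0.012 m).
It fails at once if the tin, the syrup bottle or the mould is moved more than 20 mm (distance of any of tin, syrup_bottle, mould from where it was at the start of the episode above 0.02 m).
It also fails if it takes over 69 s, if anything falls off the work surface, if the arm or the gripper's body presses on something with over 40 N, if the wrist force passes 120 N, or if a joint passes its speed limit or range.

### The arm

A 7-joint arm with a two-finger parallel gripper is mounted at the origin on the work surface. World frame = base frame: x ahead of the robot, y to its left, z up, the work surface at z = 0. Lengths are in m, angles in rad, forces in N, time in s.
With the tool pointing down it reaches from about 0.4 to 0.85 m from the base axis. Payload 4.5 kg.
Tool frame: the origin (TCP) lies at the very end of the fingers, on their centre line; the grasp point (between the pads) lies 19 mm behind it (r.grip_point_offset is the distance from the TCP to the grasp point, in m); y points along the fingers, x is the direction in which the jaws open and shut, and the axes are right-handed (so a half turn about y gives the same grasp; the last joint's range is limited). The gripper opens to 88 mm and grips with 3 to 60 N. Pads are 18 mm wide; open, the fingers measure 123 mm over their backs; the gripper's body (75 mm by 187 mm) begins 45 mm behind the grasp point.
Start: joints at [-1.297, 0.689, -0.195, 1.565, 0.157, 0.902, -0.215], TCP at [0.148, 0.607, 0.239] pointing down, gripper open.
Joint ranges: [-3.01, 3.01], [-0.46, 2.08], [-1.47, 1.51], [0.13, 2.56], [-1, 4.14], [0.04, 2.09], [-2.66, 2.66]. Speed limits (rad/s): [2.57, 2.57, 3.14, 3.14, 3.14, 3.14, 3.14].

### API

Orientations are given as a unit quaternion [x, y, z, w].
In Python, from plant import get_state, snapshot, camera_params, job, r gives the robot as it stands.
- The arm moves only by the tool carry_out, never from a script. Its arguments are lists of equal length, an entry for each row: "offset": the shift along the world's x, y, z in m, a list of three; "twist": the turn about the world's z in degrees. In form: {"offset": [[tx, ty, tz], ...], "twist": [twist, ...]}. A call has 1 to 8 rows; each row shifts and turns the commanded pose from where the row before left it; what a row does not reach is not made up. A row lasts 1/8 s, in which the tool goes at most 62.5 mm and 10.7 degrees, less where a joint would pass 70% of its speed; a pose out of reach is approached as far as the arm can. A call with a gripper value outside its range is refused whole. "grip" is the finger opening in m, from 0 to 0.0881, set as the call begins (left out, the last holds). The fingers move at their own pace and stop on an object; "newtons" is the grip in N (left out, the last holds). Time passes only in rows, so rows that do not move let the fingers close. It gives the time, the measured TCP pose, the force and the opening at its end, in the units of the state.
- get_state(): the state, without advancing time (a new reading comes with each control period).
- snapshot(name): name is "side" or "top"; returns the picture (400x640x3 uint8, red, green, blue); there is no depth.
- camera_params(name): a dict with "camera_matrix" (3x3 intrinsics, pixels), "eye" and "orientation" of the camera in the world. Camera axes: x right, y up, looking along -z (the intrinsics and any distortion apply to the point x, -y, -z); pixel columns grow to the right and rows downward; lengths in m; the calibration is good to about 2 mm. A picture is of the moment at which its call begins. camera_params takes no time and is no camera call.
- job.finish_job(): hands the job in, once; it reports no verdict.
The state is a dict: "clock": time; "q": joint angles; "qd": joint speeds; "joint_torque": joint torques, N m; "tool_pos": TCP position; "eef_rot": TCP orientation; "contact_force": force on the tool from outside, world axes, zero at the start; "moment": the same for the moment, N m; "opening": opening from 0.0 (shut) to 1.0 (fully open).
Only numpy, scipy, OpenCV 4.12 (cv2) and the standard library are available. Lean on these libraries where they do the work, as an engineer would, in place of code of your own. Each camera call takes 0.05 s, during which the arm holds its last target. There are 200 camera calls.

## Working session

There is one attempt and no reset: what is moved stays moved. The work goes in short steps, Python scripts to look and compute and a tool call to move; the robot and the scene stay as the last step left them, time stands still between calls to the robot, and variables do not carry over. Pictures are saved under pics/ and viewed, about 8 in all and at most 12, crops included, and the job is handed in when it is done.

Besides the shell and the picture viewer there is one more tool, called after "Request:" by a JSON object that holds its "name" and its "arguments", one argument or row to a line. carry_out: Moves the arm, as the interface text tells. Its arguments: {"type":"object","properties":{"offset":{"type":"array"},"twist":{"type":"array"},"grip":{"type":"number"},"newtons":{"type":"number"}},"required":["offset","twist"]}

```bash
mkdir -p pics; python3 - <<'E'
from plant import *
import cv2,numpy as np
print(get_state())
for n in("top","side"):
    im=snapshot(n); cv2.imwrite(f"pics/{n}0.png",im[:,:,::-1]); print(n,camera_params(n))
E
```

```text
{'clock': 0.0, 'q': array([-1.29721326,  0.68999408, -0.19453681,  1.56633097,  0.15730363,
        0.90247791, -0.2150915 ]), 'qd': array([-0.00017353, -0.00100982, -0.0015268 ,  0.00030226,  0.00094966,
        0.00046798, -0.00037943]), 'joint_torque': array([-8.20214791e-05, -5.27553070e+01, -1.26661051e+00, -1.53419030e+01,
       -5.25708112e-02,  6.73777584e-03,  1.88115719e-04]), 'tool_pos': array([0.14832009, 0.60650542, 0.23790778]), 'eef_rot': array([ 0.55661664,  0.43616032, -0.43711825, -0.55576049]), 'contact_force': array([-0.3008391 ,  0.30271064, -0.99774782]), 'moment': array([-0.02015558, -0.01762382, -0.06046357]), 'opening': 1.000257942672035}
top {'camera_matrix': array([[369.63061644,   0.        , 319.59143249],
       [  0.        , 369.63061644, 199.17801683],
       [  0.        ,   0.        ,   1.        ]]), 'eye': array([0.48265529, 0.00536012, 1.07753281]), 'orientation': array([-0.03100492,  0.02974296,  0.71352978, -0.6993063 ])}
side {'camera_matrix': array([[489.88474282,   0.        , 320.13067936],
       [  0.        , 489.88474282, 198.67302052],
       [  0.        ,   0.        ,   1.        ]]), 'eye': array([ 0.44300064, -0.8912457 ,  0.89203338]), 'orientation': array([ 0.3910087 , -0.02479427, -0.06190142,  0.91796822])}
```

View pics/top0.png

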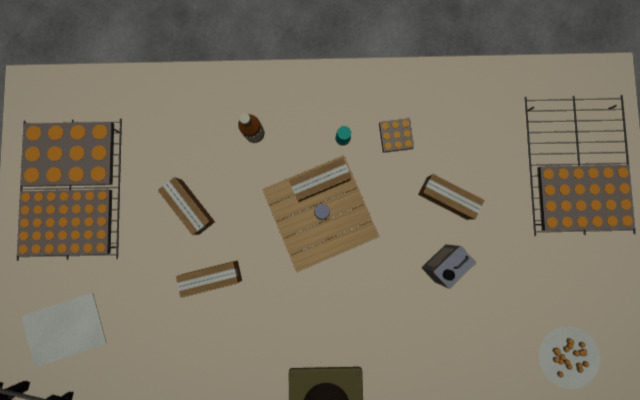

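View pics/side0.png

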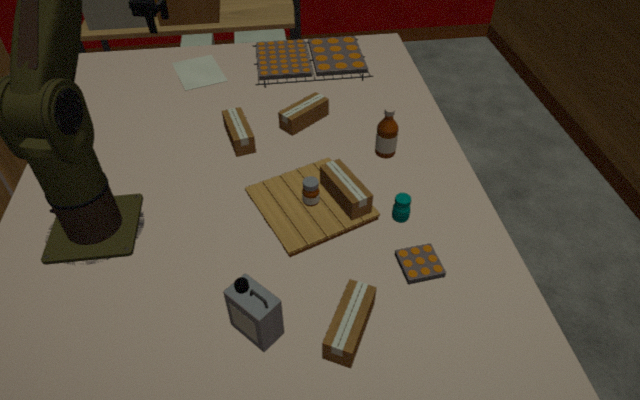

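The top view shows loose cartons at about (186,206), (209,279) and (452,197). The set carton is at (320,179), the jar at (321,211), the tin at (450,265), the bottle at (250,127) and the mould at (397,135). The turquoise look-alike is at (344,135). The amber, steel-capped jar is the one at (321,211) on the slab, beside the set carton.

```bash
cat > h.py <<'E'
from plant import *
import cv2,numpy as np
from scipy.spatial.transform import Rotation as R
def ray(n,uv,z):
    c=camera_params(n);K=c['camera_matrix'];uv=np.atleast_2d(np.asarray(uv,float))
    d=np.c_[(uv[:,0]-K[0,2])/K[0,0],-(uv[:,1]-K[1,2])/K[1,1],-np.ones(len(uv))]
    d=R.from_quat(c['orientation']).apply(d); e=np.asarray(c['eye'])
    return e+d*((z-e[2])/d[:,2])[:,None]
def proj(n,p):
    c=camera_params(n);K=c['camera_matrix']
    q=R.from_quat(c['orientation']).inv().apply(np.atleast_2d(p)-c['eye'])
    return np.c_[K[0,0]*q[:,0]/-q[:,2]+K[0,2],K[1,1]*-q[:,1]/-q[:,2]+K[1,2]]
def tape(n,im,uv,z,rad=42):
    """tape pixels near uv -> world plane rect at z: centre, length, width, yaw(deg)"""
    hsv=cv2.cvtColor(im,cv2.COLOR_RGB2HSV)
    m=((hsv[...,1]<60)&(hsv[...,2]>125)).astype(np.uint8)
    # tape is white; table is pinkish: keep component nearest uv
    nn,l,s,c=cv2.connectedComponentsWithStats(m)
    ok=[i for i in range(1,nn) if 30<s[i,4]<1500 and np.hypot(*(c[i]-uv))<rad]
    pts=np.argwhere(np.isin(l,ok))[:,::-1]
    w=ray(n,pts,z)[:,:2]
    (cx,cy),(a,b),t=cv2.minAreaRect((w*1000).astype(np.float32))
    if a<b:a,b,t=b,a,t+90
    return cx,cy,a,b,(t+90)%180-90,len(pts)
E
python3 - <<'E'
from h import *
a=cv2.cvtColor(cv2.imread('pics/top0.png'),cv2.COLOR_BGR2RGB)
b=cv2.cvtColor(cv2.imread('pics/side0.png'),cv2.COLOR_BGR2RGB)
for p,z in [((186,206),.06),((209,279),.06),((452,197),.06),((320,179),.082)]:
    print(tape('top',a,p,z))
for p,z in [((304,107),.06),((240,127),.06),((353,310),.06),((346,183),.082)]:
    try: print('side',tape('side',b,p,z))
    except Exception as e: print(e)
print('tablecolor',a[320,200],a[181,320],a[206,186])
cr=lambda im,x,y,w,h:cv2.resize(im[y:y+h,x:x+w],(400,300),interpolation=cv2.INTER_CUBIC)
m=np.vstack([np.hstack([cr(a,255,150,140,105),cr(a,150,165,100,75)]),np.hstack([cr(a,160,245,100,75),cr(a,405,165,100,75)])])
cv2.imwrite('pics/m1.png',m[:,:,::-1])
E
```

```text
(0.0, 0.0, 0.0, 0.0, 0.0, 0)
(0.0, 0.0, 0.0, 0.0, 0.0, 0)
(0.0, 0.0, 0.0, 0.0, 0.0, 0)
(624.6488037109375, 4.146720886230469, 161.01087951660156, 21.713098526000977, -68.39171981811523, 403)
side (0.0, 0.0, 0.0, 0.0, 0.0, 0)
side (0.0, 0.0, 0.0, 0.0, 0.0, 0)
side (0.0, 0.0, 0.0, 0.0, 0.0, 0)
side (0.0, 0.0, 0.0, 0.0, 0.0, 0)
tablecolor [143 135 116] [138 142 134] [137 141 133]
```

View pics/m1.png

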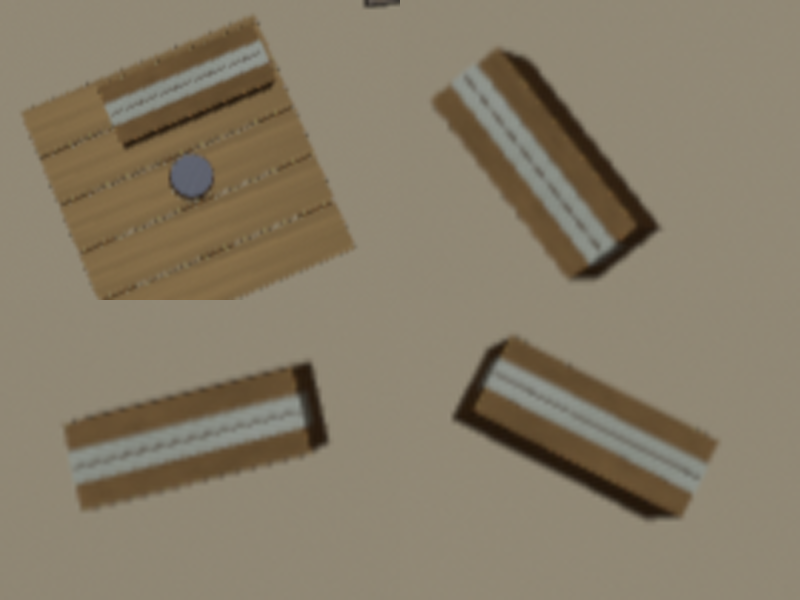

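The crops confirm the four cartons, with white tape along each top, and the steel-capped jar standing in the well area. I'll mask the tape on colour difference (R−B small).

```bash
python3 - <<'E'
s=open('h.py').read()
i=s.index("    hsv=");j=s.index("    # tape is")
s=s[:i]+"    f=im.astype(int);rb=f[...,0]-f[...,2];m=((rb<16)&(rb>-3)&(f[...,1]>110)).astype(np.uint8)\n"+s[j:]
open('h.py','w').write(s)
E
cat > meas.py <<'E'
from h import *
def slots(cx,cy,yaw):
    # set carton frame; yaw deg of x axis
    c,s=np.cos(np.radians(yaw)),np.sin(np.radians(yaw))
    return [(cx+c*x-s*y,cy+s*x+c*y,yaw+t) for x,y,t in [(113,50,90),(-50,113,90),(63,163,0),(31.5,81.5,0)]]
E
python3 - <<'E'
from meas import *
a=cv2.cvtColor(cv2.imread('pics/top0.png'),cv2.COLOR_BGR2RGB)
b=cv2.cvtColor(cv2.imread('pics/side0.png'),cv2.COLOR_BGR2RGB)
np.set_printoptions(precision=1,suppress=True)
for p,z in [((186,206),.06),((209,279),.06),((452,197),.06),((320,179),.082)]:
    print('top',np.array(tape('top',a,p,z)))
for p,z in [((304,107),.06),((240,127),.06),((353,310),.06),((346,183),.082)]:
    print('side',np.array(tape('side',b,p,z)))
s=np.array(tape('top',a,(320,179),.082))
# +y of set faces jar (jar toward -x world)
yaw=s[4]
jc=ray('top',(321.5,211.5),.09)[0,:2]*1000
if (jc-s[:2])@[-np.sin(np.radians(yaw)),np.cos(np.radians(yaw))]<0: yaw+=180
print('set yaw',yaw,'jar cap',jc); print(np.array(slots(s[0],s[1],yaw)))
print('slab corners',ray('top',[(263,190),(345,157),(378,236),(297,270)],.022)*1000)
print('tin top',ray('top',[(450,265)],.118)*1000,'bottle',ray('top',[(245,119)],.15)*1000)
q=get_state()['eef_rot'];print(R.from_quat(q).as_matrix())
E
```

```text
top [561.7 385.1 160.2  21.7  37.8 432. ]
top [357.5 318.6 159.6  20.3 -77.2 456. ]
top [ 571.7 -364.2  159.9   21.    61.1  445. ]
top [624.2   3.9 158.1  20.7 -68.4 434. ]
side [560.3 385.5 158.   19.1  37.6 159. ]
side [357.9 319.5 158.3  19.2 -77.1 185. ]
side [ 571.2 -363.7  160.6   20.9   60.9  637. ]
side [624.7   4.2 157.4  20.1 -68.8 290. ]
set yaw 111.60828018188477 jar cap [534.6   1.8]
[[536.1  90.6 201.6]
 [537.5 -84.2 201.6]
 [449.4   2.5 111.6]
 [536.8   3.2 111.6]]
slab corners [[ 603.4  168.4   22. ]
 [ 694.6  -69.6   22. ]
 [ 465.3 -157.5   22. ]
 [ 374.5   74.    22. ]]
tin top [[ 389.2 -324.6  118. ]] bottle [[773.1 193.6 150. ]]
[[ 0.2 -0.  -1. ]
 [ 1.  -0.   0.2]
 [-0.  -1.  -0. ]]
```

Both views agree to about 1 mm, tape length is about 160 mm, and the predicted jar position matches the measured one within 3 mm. Jaw yaw is now 76.3°. First I'll take carton 1 (561, 385, jaw 127.7°) to the slot at (536, 91, jaw 111.6°).

Request:
{"name": "carry_out", "arguments": {
  "offset": [
    [0.05, -0.027, 0],
    [0.052, -0.028, 0],
    [0.052, -0.028, 0],
    [0.052, -0.028, 0],
    [0.052, -0.028, 0],
    [0.052, -0.028, 0],
    [0.052, -0.028, 0],
    [0.051, -0.026, 0]
  ],
  "twist": [6.4, 6.4, 6.4, 6.4, 6.4, 6.4, 6.5, 6.5],
  "grip": 0.088,
  "newtons": 40
}}

```text
clock: 1.1
tool_pos: [0.563, 0.3845, 0.2383]
eef_rot: [-0.311, -0.635, 0.635, 0.311]
contact_force: [0.3, 1.2, 0.4]
opening: 0.998
```

Request:
{"name": "carry_out", "arguments": {
  "offset": [
    [-0.0015, 0.0005, -0.04],
    [0, 0, -0.05],
    [0, 0, -0.05],
    [0, 0, -0.04],
    [0, 0, -0.025],
    [0, 0, -0.008],
    [0, 0, 0]
  ],
  "twist": [0, 0, 0, 0, 0, 0, 0]
}}

```text
clock: 1.98
tool_pos: [0.5598, 0.3867, 0.0257]
eef_rot: [-0.312, -0.635, 0.635, 0.312]
contact_force: [0.3, 0.0, -0.2]
opening: 1.001
```

Request:
{"name": "carry_out", "arguments": {
  "offset": [
    [0, 0, 0],
    [0, 0, 0],
    [0, 0, 0],
    [0, 0, 0],
    [0, 0, 0],
    [0, 0, 0]
  ],
  "twist": [0, 0, 0, 0, 0, 0],
  "grip": 0.05,
  "newtons": 40
}}

```text
clock: 2.72
tool_pos: [0.561, 0.3861, 0.0266]
eef_rot: [0.313, 0.635, -0.634, -0.311]
contact_force: [2.1, -2.8, 5.4]
opening: 0.673
```

Request:
{"name": "carry_out", "arguments": {
  "offset": [
    [0, 0, 0.03],
    [0, 0, 0.055],
    [0, 0, 0.055],
    [-0.005, -0.05, 0],
    [-0.005, -0.06, 0],
    [-0.005, -0.06, 0],
    [-0.005, -0.06, 0],
    [-0.005, -0.045, 0]
  ],
  "twist": [0, 0, 0, -4, -4, -4, -4, 0]
}}

```text
clock: 3.72
tool_pos: [0.5338, 0.1086, 0.1652]
eef_rot: [-0.398, -0.584, 0.585, 0.398]
contact_force: [1.1, -0.1, -3.0]
opening: 0.677
```

Request:
{"name": "carry_out", "arguments": {
  "offset": [
    [0, -0.02, 0],
    [0, 0, 0],
    [0, 0, 0]
  ],
  "twist": [0, 0, 0]
}}

```text
clock: 4.1
tool_pos: [0.5349, 0.0937, 0.1657]
eef_rot: [0.396, 0.586, -0.585, -0.397]
contact_force: [0.5, 0.4, -2.6]
opening: 0.675
```

```bash
python3 - <<'E'
from h import *
print(np.mean([get_state()['tool_pos'] for _ in range(5)],0),R.from_quat(get_state()['eef_rot']).as_matrix()[:,0], get_state()['contact_force'])
for n in("top","side"):
    im=snapshot(n); cv2.imwrite(f"pics/{n}1.png",im[:,:,::-1])
a=cv2.imread('pics/top1.png')[120:280,220:420];b=cv2.imread('pics/side1.png')[80:240,220:420]
cv2.imwrite('pics/m2.png',np.hstack([cv2.resize(x,(400,320)) for x in(a,b)]))
E
```

```text
[0.5348524  0.09373651 0.16569793] [-0.3708494   0.928691    0.00193484] [ 0.50608978  0.41050269 -2.57467606]
```

View pics/m2.png

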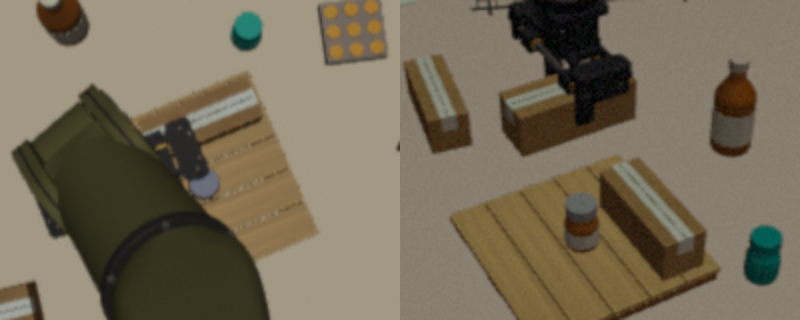

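The carton is held level above its slot. The jar and set carton are unmoved.

Request:
{"name": "carry_out", "arguments": {
  "offset": [
    [0.001, -0.001, -0.03],
    [0, 0, -0.04],
    [0, 0, -0.025],
    [0, 0, -0.01],
    [0, 0, 0],
    [0, 0, 0]
  ],
  "twist": [0, 0, 0, 0, 0, 0]
}}

```text
clock: 4.95
tool_pos: [0.5367, 0.0912, 0.0617]
eef_rot: [0.397, 0.586, -0.585, -0.397]
contact_force: [-0.1, -1.5, -2.2]
opening: 0.677
```

```bash
cat > st.py <<'E'
from h import *
np.set_printoptions(precision=4,suppress=True)
s=get_state();v=R.from_quat(s['eef_rot']).as_matrix()[:,0]
print(s['clock'],s['tool_pos'],'yaw',np.degrees(np.arctan2(v[1],v[0])),s['contact_force'],s['opening'])
E
python3 - <<'E'
exec(open('st.py').read())
im=snapshot('side');cv2.imwrite('pics/s2.png',cv2.resize(im[80:240,220:420],(800,640))[:600,:,::-1])
t=np.array(tape('side',im,(346,183),.082));print(t)
E
```

```text
4.95 [0.5367 0.0912 0.0617] yaw 111.6790388850597 [-0.1226 -1.4663 -2.211 ] 0.6773492075284411
[625.2381   1.3515 154.0609  18.2659 -68.2792 270.    ]
```

View pics/s2.png

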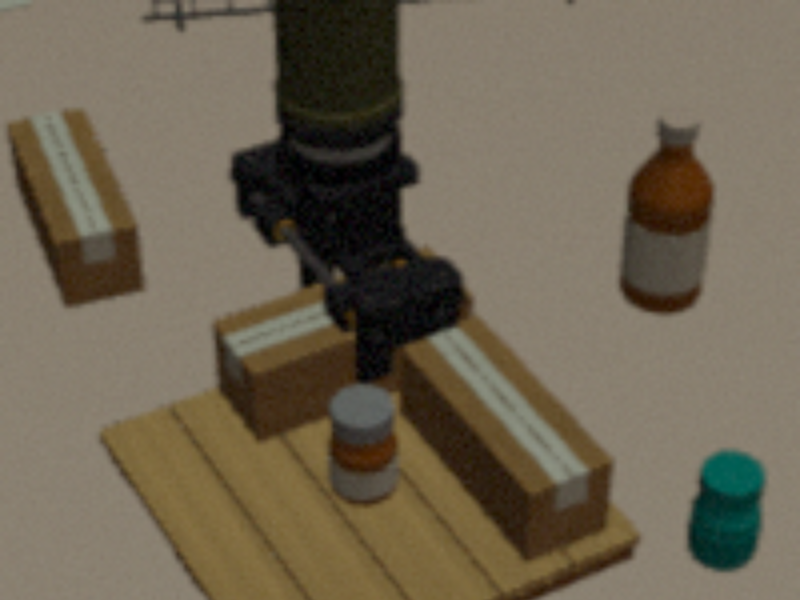

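The carton hovers about 13 mm over the slab, clear of the set carton's end. Lowering and releasing narrowly.

Request:
{"name": "carry_out", "arguments": {
  "offset": [
    [-0.0005, 0.0005, -0.007],
    [0, 0, -0.004],
    [0, 0, -0.0015],
    [0, 0, 0],
    [0, 0, 0]
  ],
  "twist": [0, 0, 0, 0, 0]
}}

```text
clock: 5.62
tool_pos: [0.5352, 0.0911, 0.0486]
eef_rot: [-0.397, -0.585, 0.585, 0.397]
contact_force: [-2.6, -0.6, 5.4]
opening: 0.676
```

Request:
{"name": "carry_out", "arguments": {
  "offset": [
    [0, 0, 0],
    [0, 0, 0],
    [0, 0, 0],
    [0, 0, 0]
  ],
  "twist": [0, 0, 0, 0],
  "grip": 0.07
}}

```text
clock: 6.12
tool_pos: [0.5355, 0.0912, 0.0482]
eef_rot: [0.397, 0.585, -0.585, -0.397]
contact_force: [-0.7, -0.3, 0.4]
opening: 0.795
```

Request:
{"name": "carry_out", "arguments": {
  "offset": [
    [0, 0, 0.02],
    [0, 0, 0.05],
    [0, 0, 0.06],
    [0, 0, 0.05],
    [-0.01, 0.05, 0],
    [-0.04, 0.045, 0],
    [-0.04, 0.045, 0],
    [-0.04, 0.045, 0]
  ],
  "twist": [0, 0, 0, 0, -10, -10, -10, -10]
}}

```text
clock: 7.12
tool_pos: [0.4041, 0.2774, 0.2283]
eef_rot: [-0.574, -0.412, 0.412, 0.575]
contact_force: [1.0, 0.7, -0.0]
opening: 0.796
```

```bash
python3 - <<'E'
exec(open('st.py').read())
im=snapshot('side');cv2.imwrite('pics/s3.png',im[:,:,::-1])
np.set_printoptions(precision=1,suppress=True)
print(np.array(tape('side',im,(346,183),.082,20)))
for c in ray('side',[(290,165)],.082): print(c)
uv=proj('side',[[.5361,.0906,.082]])[0];print(uv,np.array(tape('side',im,uv,.082,15)))
E
```

```text
7.125 [0.4041 0.2774 0.2283] yaw 71.31162842648773 [ 1.0101  0.7361 -0.0377] 0.7957840349970428
[624.    4.1 160.1  20.1 -68.5 296. ]
[0.5 0.1 0.1]
[306.3 160.6] [533.2  92.5 159.9  19.7  21.7 259. ]
```

Carton A sits at about (115.8, 52) in the set frame, within tolerance, and the set carton hasn't moved. Next is carton 2 (357.7, 319, jaw 12.8°).

Request:
{"name": "carry_out", "arguments": {
  "offset": [
    [-0.008, 0.007, 0],
    [-0.008, 0.007, 0],
    [-0.008, 0.007, 0],
    [-0.008, 0.007, 0],
    [-0.008, 0.007, 0],
    [-0.006, 0.0065, 0],
    [0, 0, -0.03],
    [0, 0, -0.04]
  ],
  "twist": [-10, -10, -10, -10, -10, -8.5, 0, 0],
  "grip": 0.088
}}

```text
clock: 8.18
tool_pos: [0.3601, 0.3186, 0.1582]
eef_rot: [-0.702, -0.082, 0.081, 0.703]
contact_force: [-0.2, 0.8, 0.2]
opening: 0.998
```

```bash
python3 st.py
```

```text
8.175 [0.3601 0.3186 0.1582] yaw 13.245802347556529 [-0.2496  0.8308  0.1567] 0.9980299378676609
```

Request:
{"name": "carry_out", "arguments": {
  "offset": [
    [-0.001, 0, -0.045],
    [0, 0, -0.05],
    [0, 0, -0.028],
    [0, 0, -0.01],
    [0, 0, 0]
  ],
  "twist": [-0.4, 0, 0, 0, 0]
}}

```text
clock: 8.8
tool_pos: [0.3585, 0.3176, 0.0252]
eef_rot: [0.703, 0.079, -0.079, -0.703]
contact_force: [1.1, -0.6, -0.3]
opening: 0.998
```

Request:
{"name": "carry_out", "arguments": {
  "offset": [
    [0, 0, 0],
    [0, 0, 0],
    [0, 0, 0],
    [0, 0, 0],
    [0, 0, 0],
    [0, 0, 0]
  ],
  "twist": [0, 0, 0, 0, 0, 0],
  "grip": 0.05,
  "newtons": 40
}}

```text
clock: 9.55
tool_pos: [0.3587, 0.3179, 0.0259]
eef_rot: [-0.702, -0.079, 0.078, 0.703]
contact_force: [-0.8, 0.4, 5.8]
opening: 0.673
```

Request:
{"name": "carry_out", "arguments": {
  "offset": [
    [0, 0, 0.03],
    [0, 0, 0.055],
    [0, 0, 0.055],
    [0.008, -0.04, 0],
    [0.012, -0.056, 0],
    [0.012, -0.056, 0],
    [0.012, -0.056, 0],
    [0.012, -0.045, 0]
  ],
  "twist": [0, 0, 0, 3, 3, 3, 0, 0]
}}

```text
clock: 10.55
tool_pos: [0.4139, 0.0621, 0.1651]
eef_rot: [0.695, 0.133, -0.133, -0.694]
contact_force: [0.8, 0.5, -1.1]
opening: 0.678
```

Request:
{"name": "carry_out", "arguments": {
  "offset": [
    [0.018, -0.04, 0],
    [0.016, -0.024, 0],
    [0, 0, 0],
    [0, 0, 0]
  ],
  "twist": [0, 0, 0, 0]
}}

```text
clock: 11.05
tool_pos: [0.4475, 0.0012, 0.165]
eef_rot: [-0.694, -0.133, 0.134, 0.695]
contact_force: [-0.5, -0.0, -2.6]
opening: 0.678
```

```bash
python3 st.py
```

```text
11.05 [0.4475 0.0012 0.165 ] yaw 21.798350183481098 [-0.5359 -0.0451 -2.6009] 0.6775716699344182
```

Request:
{"name": "carry_out", "arguments": {
  "offset": [
    [0.001, 0, -0.03],
    [0, 0, -0.04],
    [0, 0, -0.025],
    [0, 0, -0.01],
    [0, 0, 0],
    [0, 0, 0]
  ],
  "twist": [0, 0, 0, 0, 0, 0]
}}

```text
clock: 11.8
tool_pos: [0.4498, 0.001, 0.0611]
eef_rot: [-0.694, -0.134, 0.133, 0.694]
contact_force: [0.3, 0.1, -2.5]
opening: 0.679
```

```bash
python3 - <<'E'
exec(open('st.py').read())
im=snapshot('side');cv2.imwrite('pics/s4.png',cv2.resize(im[100:260,210:410],(800,640))[:600,:,::-1])
E
```

```text
11.8 [0.4498 0.001  0.0611] yaw 21.788607421420746 [ 0.3306  0.1429 -2.4752] 0.679315545676911
```

View pics/s4.png

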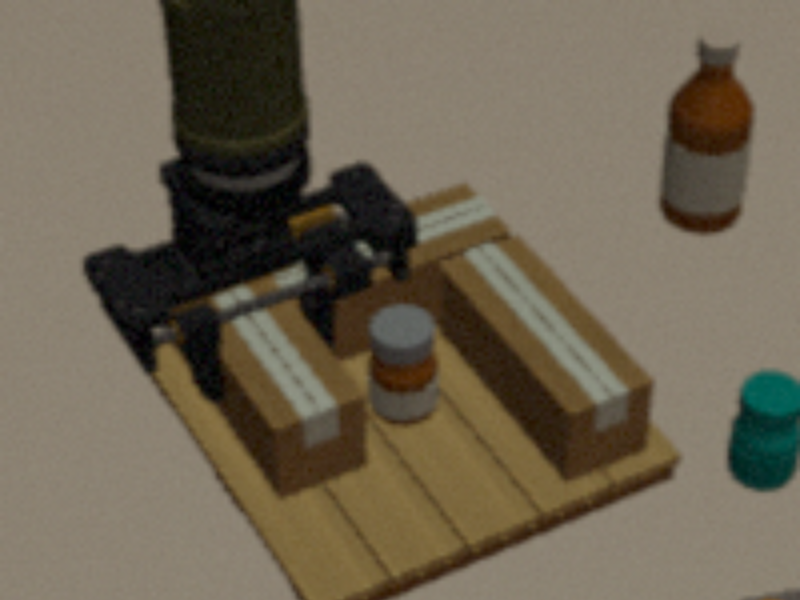

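Request:
{"name": "carry_out", "arguments": {
  "offset": [
    [-0.0005, 0, -0.007],
    [0, 0, -0.004],
    [0, 0, -0.0015],
    [0, 0, 0],
    [0, 0, 0]
  ],
  "twist": [0, 0, 0, 0, 0]
}}

```text
clock: 12.48
tool_pos: [0.4488, 0.0006, 0.0479]
eef_rot: [0.694, 0.133, -0.133, -0.694]
contact_force: [-0.6, 0.4, 3.7]
opening: 0.682
```

Request:
{"name": "carry_out", "arguments": {
  "offset": [
    [0, 0, 0],
    [0, 0, 0],
    [0, 0, 0],
    [0, 0, 0]
  ],
  "twist": [0, 0, 0, 0],
  "grip": 0.07
}}

```text
clock: 12.98
tool_pos: [0.449, 0.0006, 0.0477]
eef_rot: [-0.694, -0.134, 0.133, 0.694]
contact_force: [-0.6, -0.3, -0.4]
opening: 0.798
```

Request:
{"name": "carry_out", "arguments": {
  "offset": [
    [0, 0, 0.02],
    [0, 0, 0.05],
    [0, 0, 0.06],
    [0, 0, 0.05],
    [0.01, -0.05, 0],
    [0.01, -0.06, 0],
    [0.015, -0.06, 0],
    [0.02, -0.055, 0]
  ],
  "twist": [0, 0, 0, 0, -7, -7, -7, -7]
}}

```text
clock: 13.98
tool_pos: [0.5035, -0.2266, 0.2278]
eef_rot: [-0.706, 0.04, -0.04, 0.706]
contact_force: [0.2, -0.5, -0.2]
opening: 0.794
```

Request:
{"name": "carry_out", "arguments": {
  "offset": [
    [0.02, -0.055, 0],
    [0.02, -0.05, 0],
    [0.02, -0.03, 0],
    [0, 0, 0]
  ],
  "twist": [-7, -7, -7, 0],
  "grip": 0.088
}}

```text
clock: 14.48
tool_pos: [0.5639, -0.3619, 0.2269]
eef_rot: [0.688, -0.167, 0.168, -0.686]
contact_force: [-0.7, 0.7, 0.4]
opening: 0.998
```

```bash
cat > chk.py <<'E'
from meas import *
np.set_printoptions(precision=1,suppress=True)
for n in('top','side'):
    im=snapshot(n)
    s=np.array(tape(n,im,proj(n,[[.6243,.004,.082]])[0],.082,20))
    yaw=s[4]+180; u=np.array([np.cos(np.radians(yaw)),np.sin(np.radians(yaw))]);v=np.array([-u[1],u[0]])
    print(n,'set',s)
    for k,p in enumerate(slots(624.3,4,111.5)[:3]):
        t=np.array(tape(n,im,proj(n,[[p[0]/1e3,p[1]/1e3,.082]])[0],.082,14))
        d=t[:2]-s[:2];print('slot',k,'in set frame',d@u,d@v,t[2:],t[4]-s[4])
    f=im.astype(int);m=((f[...,2]-f[...,0]>5)&(abs(f[...,0]-f[...,1])<12))
    c=proj(n,[[.536,.003,.09]])[0].astype(int);w=m[c[1]-14:c[1]+15,c[0]-14:c[0]+15]
    q=np.argwhere(w).mean(0)[::-1]+c-14;j=ray(n,[q],.09)[0,:2]*1000;print(' jar cap',j,w.sum(), 'set frame',(j-s[:2])@u,(j-s[:2])@v)
E
python3 st.py; python3 chk.py
```

```text
14.475 [ 0.5639 -0.3619  0.2269] yaw -27.41106348439886 [-0.7179  0.6738  0.4126] 0.9981947727598113
top set [624.    3.9 158.1  20.4 -68.4 432. ]
slot 0 in set frame 115.04538389544481 51.653244760038156 [157.3  20.8  21.6 443. ] 90.02226638793945
slot 1 in set frame 226.19282380561788 581.6162973993406 [0. 0. 0. 0.] 68.39172172546387
slot 2 in set frame 61.73377718974803 165.00132599592777 [159.5  20.3 -68.1 458. ] 0.321563720703125
 jar cap [535.5   1.4] 150 set frame 30.320440033669534 83.20550571521389
side set [0. 0. 0. 0. 0. 0.]
slot 0 in set frame -530.8208618164062 -91.77490234375007 [156.   19.   21.6 226. ] 21.551799774169922
slot 1 in set frame 0.0 0.0 [0. 0. 0. 0.] 0.0
slot 2 in set frame -448.03985595703125 -0.8441314697266173 [160.7  18.7 -68.4 289. ] -68.39057159423828
 jar cap [535.  -41.9] 3 set frame -535.049234900015 41.93152943093674
```

Cartons at slots A and C sit at (115, 51.7) and (61.7, 165), all within about 2 mm. The jar and set carton haven't moved. The side view is blocked by the arm. Now carton 3.

Request:
{"name": "carry_out", "arguments": {
  "offset": [
    [0.0085, -0.002, 0],
    [0, 0, -0.04],
    [0, 0, -0.05],
    [0, 0, -0.05],
    [0, 0, -0.04],
    [0, 0, -0.015],
    [0, 0, -0.006],
    [0, 0, 0]
  ],
  "twist": [-1.6, 0, 0, 0, 0, 0, 0, 0]
}}

```text
clock: 15.58
tool_pos: [0.5734, -0.3617, 0.028]
eef_rot: [0.685, -0.175, 0.177, -0.685]
contact_force: [0.2, 0.1, -0.2]
opening: 0.999
```

Request:
{"name": "carry_out", "arguments": {
  "offset": [
    [0, 0, 0],
    [0, 0, 0],
    [0, 0, 0],
    [0, 0, 0],
    [0, 0, 0],
    [0, 0, 0]
  ],
  "twist": [0, 0, 0, 0, 0, 0],
  "grip": 0.05,
  "newtons": 40
}}

```text
clock: 16.32
tool_pos: [0.5729, -0.3617, 0.0274]
eef_rot: [0.685, -0.176, 0.177, -0.685]
contact_force: [0.5, 0.9, 5.2]
opening: 0.674
```

Request:
{"name": "carry_out", "arguments": {
  "offset": [
    [0, 0, 0.03],
    [0, 0, 0.055],
    [0, 0, 0.055],
    [-0.004, 0.04, 0],
    [-0.006, 0.056, 0],
    [-0.006, 0.056, 0],
    [-0.006, 0.056, 0],
    [-0.006, 0.045, 0]
  ],
  "twist": [0, 0, 0, -8, -8, -8, -8, -7.4]
}}

```text
clock: 17.32
tool_pos: [0.5433, -0.1053, 0.166]
eef_rot: [0.585, -0.398, 0.397, -0.585]
contact_force: [0.4, -0.2, -1.6]
opening: 0.681
```

Request:
{"name": "carry_out", "arguments": {
  "offset": [
    [-0.006, 0.025, 0],
    [0, 0, 0],
    [0, 0, 0]
  ],
  "twist": [0, 0, 0]
}}

```text
clock: 17.7
tool_pos: [0.5384, -0.0848, 0.1666]
eef_rot: [0.586, -0.397, 0.397, -0.585]
contact_force: [0.2, -1.0, -1.2]
opening: 0.684
```

```bash
python3 st.py
```

```text
17.7 [ 0.5384 -0.0848  0.1666] yaw -68.31192532343235 [ 0.2463 -1.0156 -1.2256] 0.6838646118502627
```

Request:
{"name": "carry_out", "arguments": {
  "offset": [
    [0.0015, -0.0005, -0.03],
    [0, 0, -0.04],
    [0, 0, -0.025],
    [0, 0, -0.008],
    [0, 0, 0],
    [0, 0, 0]
  ],
  "twist": [0, 0, 0, 0, 0, 0]
}}

```text
clock: 18.45
tool_pos: [0.5407, -0.0845, 0.0647]
eef_rot: [-0.585, 0.396, -0.398, 0.585]
contact_force: [-0.3, 0.3, -2.7]
opening: 0.679
```

```bash
python3 - <<'E'
exec(open('st.py').read())
im=snapshot('side');i2=snapshot('top');cv2.imwrite('pics/s5.png',np.hstack([cv2.resize(im[120:270,230:380],(400,400)),cv2.resize(i2[150:270,260:380],(400,400))])[:,:,::-1])
E
```

```text
18.45 [ 0.5407 -0.0845  0.0647] yaw -68.27570052605762 [-0.2971  0.2942 -2.6874] 0.6787762590220701
```

View pics/s5.png

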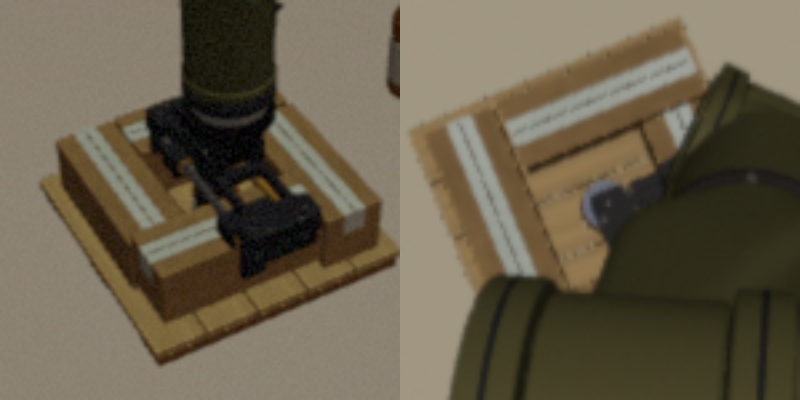

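The carton is in its gap with no contact force and both joints look open. Lowering and releasing.

Request:
{"name": "carry_out", "arguments": {
  "offset": [
    [0, -0.0007, -0.008],
    [0, 0, -0.005],
    [0, 0, -0.0022],
    [0, 0, 0],
    [0, 0, 0]
  ],
  "twist": [0, 0, 0, 0, 0]
}}

```text
clock: 19.18
tool_pos: [0.5396, -0.0844, 0.0494]
eef_rot: [-0.585, 0.397, -0.397, 0.585]
contact_force: [-2.8, 0.1, 8.5]
opening: 0.678
```

Request:
{"name": "carry_out", "arguments": {
  "offset": [
    [0, 0, 0],
    [0, 0, 0],
    [0, 0, 0],
    [0, 0, 0]
  ],
  "twist": [0, 0, 0, 0],
  "grip": 0.07
}}

```text
clock: 19.68
tool_pos: [0.5399, -0.0846, 0.0484]
eef_rot: [0.585, -0.397, 0.397, -0.585]
contact_force: [0.1, -0.4, -0.4]
opening: 0.791
```

Request:
{"name": "carry_out", "arguments": {
  "offset": [
    [0, 0, 0.02],
    [0, 0, 0.05],
    [0, 0, 0.06],
    [0, 0, 0.06],
    [0, -0.05, 0],
    [0, -0.06, 0],
    [0, -0.06, 0],
    [0, -0.05, 0]
  ],
  "twist": [0, 0, 0, 0, 0, 0, 0, 0]
}}

```text
clock: 20.68
tool_pos: [0.5393, -0.3071, 0.2386]
eef_rot: [0.585, -0.397, 0.397, -0.585]
contact_force: [1.2, 0.4, -0.4]
opening: 0.795
```

```bash
python3 st.py; python3 chk.py; python3 - <<'E'
from h import *
i=snapshot('top');cv2.imwrite('pics/t6.png',i[:,:,::-1]);
E
```

```text
20.675 [ 0.5393 -0.3071  0.2386] yaw -68.31419066495295 [ 1.1702  0.4203 -0.3673] 0.7947475077967413
top set [624.    3.9 158.1  20.4 -68.5 433. ]
slot 0 in set frame 114.99136663730302 51.69029197508548 [157.3  20.8  21.6 445. ] 90.08659553527832
slot 1 in set frame -50.2552797627213 113.45497900253912 [159.   21.4  21.7 451. ] 90.14458847045898
slot 2 in set frame 60.97201293708737 164.93793619920834 [159.   20.3 -68.1 457. ] 0.34931373596191406
 jar cap [535.4   1.5] 151 set frame 30.33058644438195 83.21823447625674
side set [640.1 -36.5  72.7  18.3 -69.  118. ]
slot 0 in set frame 263.4662563095784 584.546747678289 [0. 0. 0. 0.] 69.00284576416016
slot 1 in set frame 263.4662563095784 584.546747678289 [0. 0. 0. 0.] 69.00284576416016
slot 2 in set frame 104.03522097569828 165.9036364940124 [160.4  18.6 -68.4 291. ] 0.6122779846191406
 jar cap [532.6   3.6] 94 set frame 75.95114160579209 86.00950395755036
```

View pics/t6.png

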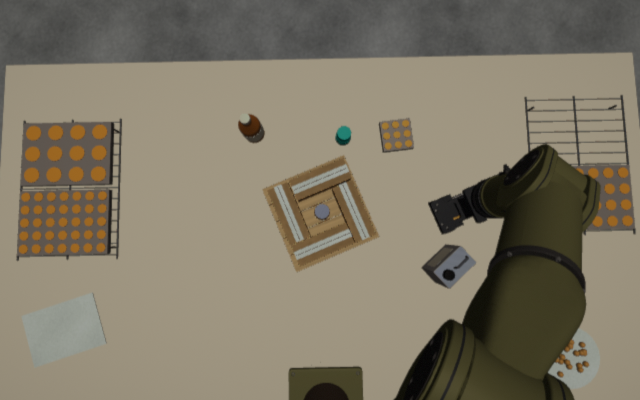

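The top view shows a complete pinwheel, with the jar at (321,211) in the well and the bystanders where they were.

```bash
python3 -c "
from plant import job
print(job.finish_job())"
```

```text
the job is handed in; nothing more can be done
None
```

The pinwheel is finished: all three loose cartons are flat on the slab, and I handed the job in at about 21 s of the 69 s allowed.

| Place (mm, set carton's frame) | Measured (mm) |
|---|---|
| (113, 50) | (115.0, 51.7) |
| (-50, 113) | (-50.3, 113.5) |
| (63, 163) | (61.0, 164.9) |

- **Fit:** every carton is within about 2 mm of its place (8 mm allowed) and 0.4° of its angle. By calculation the joint gaps run from about 1 to 5 mm.
- **Left alone:** the set carton measured the same as at the start, and the jar within about 1 mm. In the last top picture the tin, bottle, mould and turquoise look-alike are where they began; I did not measure those four. The gripper was clear of everything.
- **Not confirmed:** these figures come from the top camera alone. In the last check the arm blocked the side view, so its readings of the set carton and two of the slots were unusable. I had no direct height measurement at the end, only firm contact at the expected height when each carton was set down.

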